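# Let the lid of the optics case down on a finger

### The job

The lid of the grey optics case stands open, leaning back past upright. With a fingertip tip it forward over its balance so that it comes down on its own, catch it from underneath on a finger while it is still well open and let it come to rest there, then lower it on the finger until it is fully shut, without letting it drop or slam. Touch the lid only with the fingers and do not grip it, and leave the optics in the case and the things beside it as they are.

Things in the scene. Friction and masses are not known exactly. Their poses are not given: they have to be found in the camera images.
- case: open grey plastic case with foam inside, fixed to the table: 160 mm front to back (x), 240 mm along y, 75 mm high. Origin at the middle of its underside, z up, -x towards its front, which faces the robot's right, or right and partly towards the robot. The lid is hinged on the upper edge of its back wall (x = +80 mm).
- hinge (a point): fixed: middle of the hinge line, on the upper edge of the case's back wall, 75 mm above the table. Axes as case: z up, -x horizontal from the hinge to the front, y along the hinge line. The front wall's outer face is at x = -160 mm here.
- lid (a joint): lid angle, rad: 0 shut, 1.57 upright, 1.8 fully open against its stop, where it starts, held by its weight (lid 0.21 to 0.31 kg). It balances at about 1.36; below that it falls shut. The hinge is a little stiff: let go at 1.3 it takes about 2 s (1.6 to 2.6) to come half-way down and 0.6 s more to shut, at up to 1.5 rad/s. Tipping it takes about 1 N at the lip.
- lip (a point): middle of the front edge of the lid's finger lip, on its underside, 179 mm from the hinge line; moves with the lid; axes as the lid's (as case when shut). The lip is a tongue 100 mm wide (y), 6 mm thick, standing 19 mm out from the lid's front wall, level with the lid's underside; shut, it overhangs the case's front by 19 mm, 75 mm above the bare table.
- lid_outer: outer half of the lid, grey plastic: a shallow tray 160 mm (x, from 0 to -160) by 240 mm (y) and 24 mm deep (z up to 24 when shut) with the upper half of the lip. Origin at the middle of the hinge line, axes as lip. When the lid is open it is the side that faces away from the case's front.
- lid_inner: inner half of the lid: black rim 3 mm thick round the underside, with the lower half of the lip, and dark foam lining recessed 10 mm. Origin and axes as lid_outer. When the lid is open it faces the case's front side; when the lid comes down it is the underside.
- eyepiece0: loose eyepiece standing in a foam well of the case, 35 mm across, 48 mm high, its top 68 mm above the table; leave it. Origin at the middle of its foot.
- eyepiece1: a second eyepiece like eyepiece0, beside it in the case; leave it.
- objective0: loose metal objective standing in a foam well of the case, 24 mm across, 50 mm high, its top 70 mm above the table; leave it. Origin at the middle of its foot.
- objective1: a second objective like objective0, beside it in the case; leave it.
- oil_bottle: small amber bottle, 32 mm across, 75 mm high, on the table behind the case; leave it. Origin at the middle of its foot.
- petri_dish: covered clear petri dish, 91 mm across, 17 mm high, on the table off the end of the case that is farther from the robot; leave it. Origin at the middle of its foot.
- slide_mailer: white plastic slide holder, 87 by 36 mm, 30 mm high, on the table off the same end as the dish; leave it. Origin at the middle of its foot.

How it is judged (in metres and radians):
On the way, in this order (a step that is already met when the one before it is completed fails the run):
1. the lid is past its balance and coming down with no finger touching it (value of joint lid below 1.3 rad and velocity of joint lid below -0.05 rad/s and contact force between the fingers and lid_outer below 0.05 N and contact force between the fingers and lid_inner below 0.05 N), for 0.02 s.
2. the lid is caught: at rest on the fingers by its underside, still open by more than 0.3 rad (value of joint lid between 0.3 and 1.3 rad and velocity of joint lid between -0.12 and 0.12 rad/s and contact force between the fingers and lid_inner above 0.2 N and contact force between the fingers and lid_outer below 1.5 N), for 0.2 s.
At the end, for the whole second after the job is handed in: the lid is fully shut (joint under 0.02 rad, about 3 mm at the lip) and at rest; the optics are still in their wells (within 8 mm) and the things beside the case within 12 mm of where they stood (value of joint lid below 0.02 rad and velocity of joint lid between -0.05 and 0.05 rad/s and distance of each of eyepiece0, eyepiece1, objective0, objective1 from where it was at the start of the episode below 0.008 m and distance of each of oil_bottle, petri_dish, slide_mailer from where it was at the start of the episode below 0.012 m); the robot touches nothing.
It fails at once if the lid drops or slams: it swings faster than 0.7 rad/s while the lip's gap is between 5 and 54 mm (0.03 to 0.3 rad) (value of joint lid between 0.03 and 0.3 rad and velocity of joint lid below -0.7 rad/s).
It fails at once if the lid is gripped: fingers press on its outer and inner halves at once, with more than 3 N each, or more than 1.5 N each once it is past its balance (below 1.3 rad) ((contact force between the fingers and lid_outer above 3 N and contact force between the fingers and lid_inner above 3 N) or (contact force between the fingers and lid_outer above 1.5 N and contact force between the fingers and lid_inner above 1.5 N and value of joint lid below 1.3 rad)).
It fails at once if the arm or the gripper's body, not the fingers, bears on the lid with more than 1 N (contact force between the arm and lid_outer above 1 N or contact force between the arm and lid_inner above 1 N).
It fails at once if an eyepiece or objective is moved more than 8 mm (distance of any of eyepiece0, eyepiece1, objective0, objective1 from where it was at the start of the episode above 0.008 m).
It fails at once if a thing beside the case is moved more than 12 mm or tipped (distance of any of oil_bottle, petri_dish, slide_mailer from where it was at the start of the episode above 0.012 m or angle between any of oil_bottle, petri_dish, slide_mailer's own z axis and vertical above 0.3 rad).
It also fails if it takes over 48 s, if anything falls off the work surface, if the arm or the gripper's body presses on something with over 40 N, if the wrist force passes 120 N, or if a joint passes its speed limit or range.

### The arm

A 6-joint arm with a two-finger parallel gripper is mounted at the origin on the work surface. World frame = base frame: x ahead of the robot, y to its left, z up, the work surface at z = 0. Lengths are in mm, angles in rad, forces in N, time in s.
With the tool pointing down it reaches from about 350 to 775 mm from the base axis. Payload 7.3 kg.
Tool frame: the origin (TCP) lies midway between the tips of the shut fingers; the grasp point (between the pads) lies 19 mm behind it; z points along the fingers, x is the direction in which the jaws open and shut, and the axes are right-handed (so a half turn about z gives the same grasp; the last joint's range is limited). The gripper opens to 92 mm and grips with 3 to 60 N. Pads are 19 mm wide; open, the fingers measure 130 mm over their backs; the gripper's body (75 mm by 190 mm) begins 47 mm behind the grasp point.
Start: joints at [-0.146, 0.342, 1.524, -0, 1.275, -0.146], TCP at [525.021, 0.019, 201.441] pointing down, gripper open.
Joint ranges: [-2.53, 2.53], [-0.77, 2.02], [0.04, 2.7], [-1, 4.14], [0.28, 2.66], [-3.11, 3.11]. Speed limits (rad/s): [2.57, 2.57, 3.14, 3.14, 3.14, 3.14].

### API

Orientations are given as [roll, pitch, yaw] about the fixed x, y, z axes, in that order (R = Rz(yaw) Ry(pitch) Rx(roll)).
In Python, from plant import bot gives the robot as it stands.
- The arm moves only by the shell command python3 -m pendant 'ROWS' [OPENING]. ROWS is JSON, a list of rows, each an object with "linear": the shift along the world's x, y, z in mm, a list of three; "twist": the turn about the world's z in degrees. In form: [{"linear": [x, y, z], "twist": twist}, ...]. A call has 1 to 20 rows; each row is the pose to reach, as a shift and turn from the pose commanded when the call began; what a row does not reach only later rows make up. A row lasts 1/8 s, in which the tool goes at most 62.5 mm and 10.7 degrees, less where a joint would pass 70% of its speed; a pose out of reach is approached as far as the arm can. A call with a gripper value outside its range is refused whole. OPENING is the closure in counts, from 0 (fully open) to 255 (shut), set as the call begins (- or left out, the last holds). The fingers move at their own pace and stop on an object; the grip force is fixed at half the most. Time passes only in rows, so rows that repeat a pose let the fingers close. It gives the time, the measured TCP pose, the force and the opening at its end, in the units of the state.
- bot.get_obs(): the state, without advancing time (a new reading comes with each control period).
- bot.capture(name): name is "scene" or "side" or "wrist"; returns a dict with "frame" (480x640x3 uint8, blue, green, red), "z_map" (480x640 float32, mm along the optical axis (not along the pixel's ray), 0 where there is no reading), "fx", "fy", "cx", "cy" (pixels), "k1" (the pictures are not rectified: a ray, as slopes to the right and down, at radius r is drawn at 1 + k1 r^2 times it, then the intrinsics apply), "rvec" (rotation vector, rad) and "tvec" (3), from world to camera coordinates, as OpenCV has them. Camera axes: x right, y down, z forward; pixel columns grow to the right and rows downward; lengths in mm; the calibration is good to about 2 mm. A picture is of the moment at which its call begins.
- bot.close_job(): hands the job in, once; it reports no verdict.
The state is a dict: "time": time; "joint_positions": joint angles; "dq": joint speeds; "tau": joint torques, N m; "tool_pos": TCP position; "tcp_rot": TCP orientation; "contact_force": force on the tool from outside, world axes, zero at the start; "moment": the same for the moment, N m; "grip_width": finger opening in mm.
Only numpy, scipy, OpenCV 4.12 (cv2) and the standard library are available. Lean on these libraries where they do the work, as an engineer would, in place of code of your own. Each camera call takes 0.05 s, during which the arm holds its last target. There are 200 camera calls.

## Working session

There is one attempt and no reset: what is moved stays moved. The work goes in short steps, Python scripts to look and compute and a shell command to move; the robot and the scene stay as the last step left them, time stands still between calls to the robot, and variables do not carry over. Pictures are saved under pics/ and viewed, about 8 in all and at most 12, crops included, and the job is handed in when it is done.

```bash
mkdir -p pics; ls
cat > h.py <<'E'
import numpy as np, cv2
from plant import bot
def cap(n):
    c=bot.capture(n); c['R']=cv2.Rodrigues(np.array(c['rvec'],float))[0]; c['t']=np.array(c['tvec'],float).reshape(3); return c
def cloud(c):
    K=np.array([[c['fx'],0,c['cx']],[0,c['fy'],c['cy']],[0,0,1.]])
    v,u=np.mgrid[:480,:640]; 
    p=cv2.undistortPoints(np.stack([u,v],-1).reshape(-1,1,2).astype(float),K,np.array([c['k1'],0,0,0,0.])).reshape(480,640,2)
    z=c['z_map'][...,None].astype(float)
    P=np.concatenate([p*z,z],-1)
    W=(P-c['t'])@c['R']; W[c['z_map']<=0]=np.nan
    return W
E
python3 - <<'E'
from h import *
a=[cap(n) for n in ('scene','side')]
for n,c in zip(('scene','side'),a):
    cv2.imwrite(f'pics/{n}0.png',c['frame']); np.save(f'{n}.npy',cloud(c)); print(n,-c['R'].T@c['t'],c['fx'],c['k1'])
print(bot.get_obs())
E
```

```text
pics
scene [1024.10892697  563.34543045  577.42304584] 575.5390452291682 -0.18185747305328692
side [ 208.96804228 -419.02348692  472.8943052 ] 541.3545450951565 -0.019881414407922956
{'time': 0.1, 'joint_positions': array([-1.46005662e-01,  3.42643663e-01,  1.52490412e+00, -1.03889131e-05,
        1.27542355e+00, -1.46003766e-01]), 'dq': array([-1.29107453e-03, -9.23974084e-04, -1.52494030e-03, -1.20719010e-05,
        1.18264312e-03,  2.50695233e-03]), 'tau': array([ 1.49919495e-03, -4.32001984e+01, -2.44694173e+01,  7.19219679e-02,
        5.25739230e-02, -9.79429342e-05]), 'tool_pos': array([5.24602240e+02, 7.43277269e-02, 2.00825428e+02]), 'tcp_rot': array([-3.14140190e+00,  1.36545532e-03,  1.26495560e-06]), 'contact_force': array([-0.03618844, -1.29198349, -1.19874946]), 'moment': array([-0.00397838,  0.00630246,  0.00365182]), 'grip_width': 91.57139943948415}
```

View pics/scene0.png

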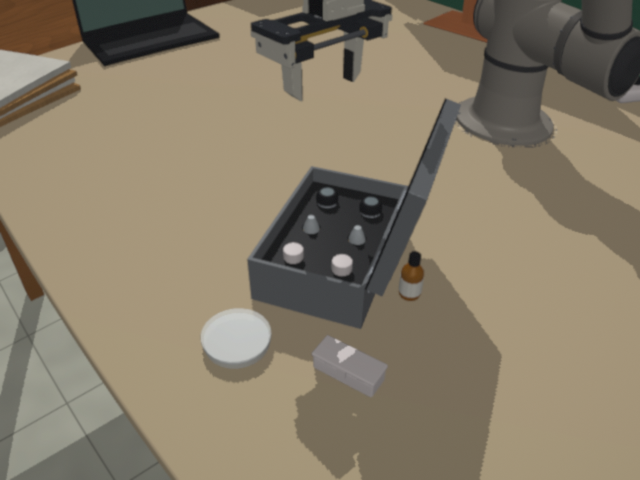

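View pics/side0.png

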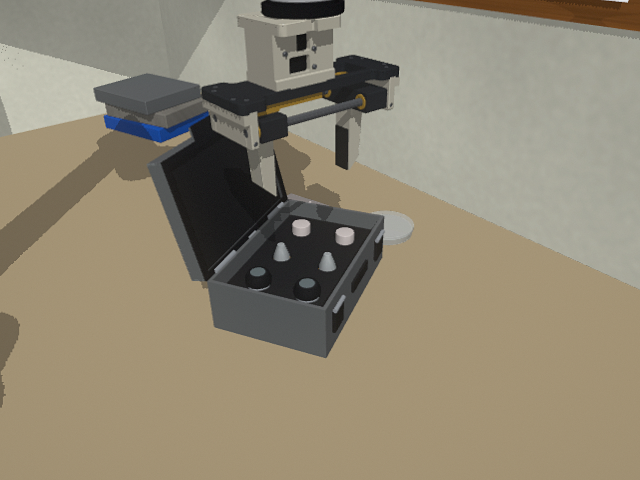

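The scene view shows the case centred near (335,245), its lid leaning up and right to (450,105), and the dish, mailer and bottle nearby. The side view shows the case front facing right, with corners at about (327,355) and (383,213), and the lid top edge at (150,165)-(200,125).

Run:
```python
from h import *
import itertools
for n in ('scene','side'):
    W=np.load(n+'.npy')
    m=(abs(W[...,2]-75)<3)
    if n=='scene': m[:, :240]=0; m[:,400:]=0; m[:160]=0; m[325:]=0
    else: m[:190]=0;m[:,:200]=0;m[:,395:]=0
    P=W[m][:,:2].astype(np.float32); print(n,len(P))
    r=cv2.minAreaRect(P); print(r, cv2.boxPoints(r).round(0).tolist())
    if n=='side':
        for px in [(327,308),(213,280),(383,216),(150,165),(195,280),(155,168),(190,150)]:
            print(px,W[px[1],px[0]].round(0))
    else:
        for px in [(315,172),(253,265),(360,300),(450,106),(435,110),(380,290),(372,280),(412,258),(236,335),(350,365),(412,280)]:
            print(px,W[px[1],px[0]].round(0))
    # highest lid points
    if n=='scene': 
        s=W[95:300,370:465].reshape(-1,3); s=s[(s[:,2]>150)&(s[:,2]<300)]
    else:
        s=W[110:285,145:225].reshape(-1,3); s=s[(s[:,2]>110)&(s[:,2]<300)&(s[:,1]<150)]
    i=np.argsort(-s[:,2])[:200]; print('top',s[i].mean(0),np.percentile(s[i],[0,5,95,100],axis=0).round(0).tolist(),len(s))
```

```text
scene 1726
((576.7740478515625, 101.6195068359375), (244.6161346435547, 185.3308563232422), 29.2930965423584) [[425.0, 123.0], [515.0, -39.0], [729.0, 81.0], [638.0, 242.0]]
(315, 172) [516. -27.  69.]
(253, 265) [720.  86.  66.]
(360, 300) [650. 217.  55.]
(450, 106) [432. 154. 230.]
(435, 110) [  87. -122.    3.]
(380, 290) [639. 238.  82.]
(372, 280) [644. 228.  94.]
(412, 258) [559. 220.  75.]
(236, 335) [787. 134.  18.]
(350, 365) [716. 269.  30.]
(412, 280) [562. 227.  42.]
top [526.23612418 201.7865878  249.06011128] [[478.0, 175.0, 247.0], [484.0, 178.0, 247.0], [565.0, 223.0, 251.0], [568.0, 226.0, 252.0]] 3360
side 2158
((578.0730590820312, 96.12928771972656), (243.37246704101562, 173.72361755371094), 29.014755249023438) [[430.0, 113.0], [514.0, -39.0], [727.0, 79.0], [642.0, 231.0]]
(327, 308) [520. -35.  75.]
(213, 280) [445. 100.  75.]
(383, 216) [722.  78.  76.]
(150, 165) [411. 150. 225.]
(195, 280) [429. 117.  74.]
(155, 168) [414. 142. 223.]
(190, 150) [467. 159. 226.]
top [432.69156924  89.9121798  259.54980486] [[415.0, 10.0, 229.0], [419.0, 14.0, 229.0], [442.0, 148.0, 299.0], [447.0, 150.0, 300.0]] 3140
```

Case axes: forward f=(0.488,-0.873), hinge middle about (542.5,161.5). The tool always points down, so the sequence is:
1. Shut the fingers, with the jaw axis along the hinge line.
2. Push the lid from behind.
3. Hop over the lip and catch the edge on the front side.

```bash
python3 -m pendant '[{"linear":[0,0,60],"twist":8},{"linear":[0,0,120],"twist":16},{"linear":[-6,55,120],"twist":24},{"linear":[-12,110,120],"twist":29.2},{"linear":[-18,170,120],"twist":29.2},{"linear":[-24,236,120],"twist":29.2},{"linear":[-24,236,120],"twist":29.2},{"linear":[-24,236,120],"twist":29.2},{"linear":[-24,236,70],"twist":29.2},{"linear":[-24,236,30],"twist":29.2},{"linear":[-24,236,14],"twist":29.2},{"linear":[-24,236,14],"twist":29.2},{"linear":[-24,236,14],"twist":29.2}]' 255
python3 - <<'E'
from h import *
c=cap('side'); cv2.imwrite('pics/s1.png',c['frame']); c=cap('scene'); cv2.imwrite('pics/s2.png',c['frame'])
E
```

```text
time: 1.72
tool_pos: [501.9, 235.1, 216.6]
tcp_rot: [3.141, -0.002, 0.508]
contact_force: [1.2, -0.4, 0.1]
grip_width: 0.3
```

View pics/s2.png

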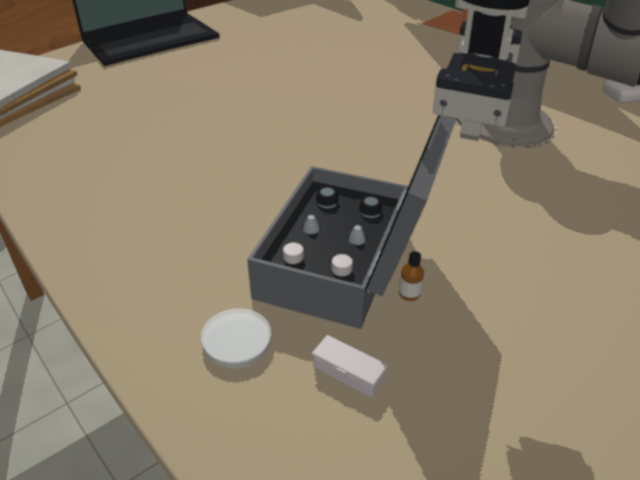

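Run:
```python
from h import *
c=cap('scene')
K=np.array([[c['fx'],0,c['cx']],[0,c['fy'],c['cy']],[0,0,1.]])
H=np.array([542.5,161.5,75]);f=np.array([.488,-.873,0]);y=np.array([-.873,-.488,0]);z=np.array([0,0,1.])
o=bot.get_obs();print(o['tool_pos'],-c['R'].T@c['t'])
L=lambda r,t,s,th=1.8:H+f*(r*np.cos(th)-t*np.sin(th))+z*(r*np.sin(th)+t*np.cos(th))+y*s
P=[o['tool_pos'],H+120*y,H-120*y,L(179,0,50),L(179,0,-50),L(160,0,120),L(160,0,-120),H+160*f+120*y,H+160*f-120*y]
q=cv2.projectPoints(np.array(P),np.array(c['rvec'],float),c['t'],K,np.array([c['k1'],0,0,0,0.]))[0].reshape(-1,2);print(q.round(0).tolist())
im=c['frame']
for i,p in enumerate(q): cv2.circle(im,tuple(int(v) for v in p),3,(0,0,255),-1); cv2.putText(im,str(i),tuple(int(v)+4 for v in p),0,.5,(0,255,255),1)
cv2.imwrite('pics/s3.png',cv2.resize(im[60:340,200:560],None,fx=2,fy=2))
```

```text
[501.62844503 235.82003748 216.55037487] [1024.10892697  563.34543045  577.42304584]
[[465.0, 157.0], [408.0, 186.0], [364.0, 289.0], [440.0, 108.0], [425.0, 146.0], [444.0, 98.0], [406.0, 192.0], [311.0, 166.0], [247.0, 260.0]]
```

View pics/s3.png

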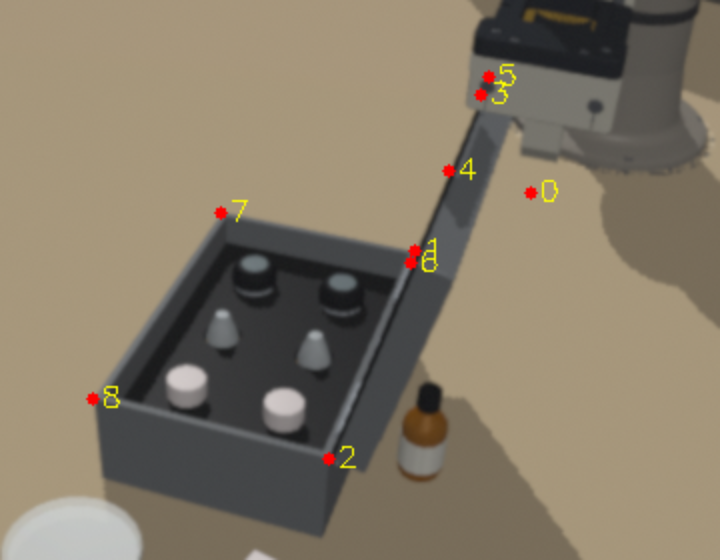

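View pics/s1.png

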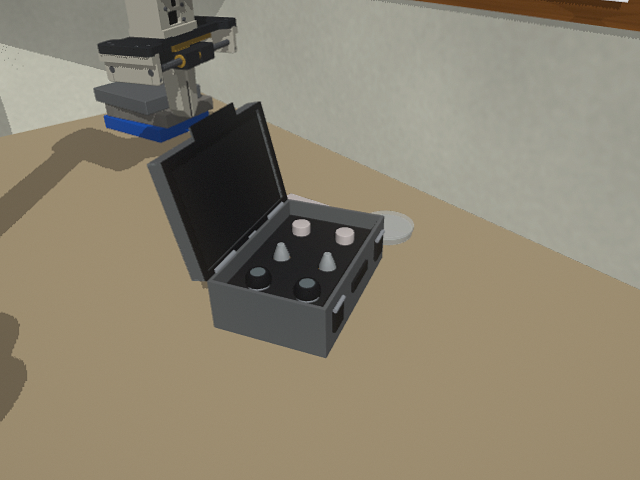

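The case outline reprojects onto the image, but the fingertip appears about 20 px above the projected TCP (dot 0). I'll check that with depth before pushing.

Run:
```python
from h import *
c=cap('scene'); W=cloud(c)
for v in range(118,160,3): print(v,W[v,470].round(0),W[v,464].round(0))
```

```text
118 [576. 279. 311.] [580. 275. 311.]
121 [517. 243. 273.] [522. 238. 273.]
124 [518. 245. 271.] [520. 238. 268.]
127 [517. 245. 266.] [519. 238. 264.]
130 [516. 244. 262.] [520. 239. 261.]
133 [515. 245. 258.] [521. 240. 258.]
136 [513. 244. 253.] [516. 238. 251.]
139 [506. 240. 244.] [134.  -6.  -1.]
142 [137.  11.   1.] [151.   7.   4.]
145 [148.  20.   2.] [158.  12.   2.]
148 [158.  27.   2.] [170.  21.   4.]
151 [166.  33.   1.] [175.  26.   1.]
154 [178.  42.   3.] [182.  31.  -0.]
157 [186.  48.   2.] [195.  40.   2.]
```

Run:
```python
from h import *
for n,(v0,v1,u0,u1) in {'scene':(60,105,275,370),'side':(120,200,240,360)}.items():
    W=np.load(n+'.npy')[v0:v1,u0:u1].reshape(-1,3)
    m=(W[:,2]>150)&(abs(W[:,1])<45)&(abs(W[:,0]-525)<90)
    P=W[m]; 
    for s in (P[P[:,0]<525],P[P[:,0]>=525]):
        if len(s): print(n,len(s),s[:,2].min(),s[s[:,2]<s[:,2].min()+25].mean(0), np.percentile(s[s[:,2]<s[:,2].min()+30],[2,98],axis=0).round(0).tolist())
c=cap('wrist'); cv2.imwrite('pics/w.png',c['frame']); W=cloud(c)
print(bot.get_obs()['tool_pos'], c['z_map'][240,::80], -c['R'].T@c['t'])
```

```text
scene 343 226.8692411314419 [475.34489085   5.33360429 240.40871843] [[464.0, -7.0, 228.0], [480.0, 13.0, 256.0]]
scene 728 226.84633446571536 [581.85988898   6.60189978 242.89469359] [[572.0, -8.0, 230.0], [588.0, 13.0, 257.0]]
side 2275 226.84935847156987 [467.11168869  -6.96568254 242.8947546 ] [[460.0, -12.0, 230.0], [478.0, 9.0, 256.0]]
side 1108 225.67374658695473 [573.02681526  -4.72831324 239.62714829] [[569.0, -12.0, 228.0], [585.0, 9.0, 255.0]]
[501.32695184 236.0172058  216.15742406] [412.5708  413.8155  414.09338 414.6573  413.96954 416.01517 401.3058
 416.53568] [467.32712463 294.45486015 400.05958005]
```

View pics/w.png

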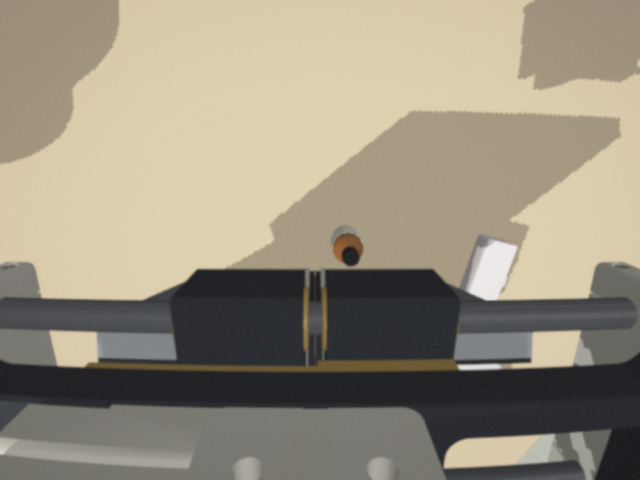

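The visible fingertips are about 25 mm above the reported TCP in both cameras. I'll settle this with a gentle table touch on clear table in front of the case.

```bash
python3 -m pendant '[{"linear":[0,0,55],"twist":0},{"linear":[0,0,100],"twist":0},{"linear":[8,-50,100],"twist":0},{"linear":[16,-105,100],"twist":0},{"linear":[24,-160,100],"twist":0},{"linear":[32,-215,100],"twist":0},{"linear":[40,-270,100],"twist":0},{"linear":[49,-330,100],"twist":0},{"linear":[59,-386,60],"twist":0},{"linear":[59,-386,0],"twist":0},{"linear":[59,-386,-60],"twist":0},{"linear":[59,-386,-120],"twist":0},{"linear":[59,-386,-170],"twist":0},{"linear":[59,-386,-185],"twist":0},{"linear":[59,-386,-185],"twist":0},{"linear":[59,-386,-185],"twist":0}]'
python3 - <<'E'
from h import *
o=bot.get_obs();c=cap('side');W=cloud(c);T=o['tool_pos'];print(T)
m=(np.hypot(W[...,0]-T[0],W[...,1]-T[1])<40)&(W[...,2]>12)&(W[...,2]<120)
P=W[m]; print(len(P),P[:,2].min(),[ (int(z),int(((P[:,2]>=z)&(P[:,2]<z+5)).sum())) for z in range(10,120,5)])
q=P[(P[:,2]<85)]-T; f=np.array([.488,-.873,0]);y=np.array([-.873,-.488,0])
print('f',np.percentile(q@f,[1,99]),'y',np.percentile(q@y,[1,99]))
cv2.imwrite('pics/s4.png',c['frame'])
E
python3 -m pendant '[{"linear":[0,0,-8],"twist":0},{"linear":[0,0,-14],"twist":0},{"linear":[0,0,-20],"twist":0},{"linear":[0,0,-24],"twist":0},{"linear":[0,0,-24],"twist":0}]'
```

```text
time: 3.98
tool_pos: [561.7, -150.6, 32.8]
tcp_rot: [3.138, -0.003, 0.51]
contact_force: [0.3, 0.6, -0.1]
grip_width: 0.5
[ 561.68375785 -150.56396458   32.77180254]
time: 4.65
tool_pos: [559.7, -149.9, 5.9]
tcp_rot: [-3.141, 0.0, 0.51]
contact_force: [0.1, 0.3, -0.4]
grip_width: 0.3Traceback (most recent call last):
  File "<stdin>", line 4, in <module>
    return umr_minimum(a, axis, None, out, keepdims, initial, where)
ValueError: zero-size array to reduction operation minimum which has no identity
```

```bash
python3 -m pendant '[{"linear":[0,0,-3],"twist":0},{"linear":[0,0,-6],"twist":0},{"linear":[0,0,-6],"twist":0}]'
python3 - <<'E'
from h import *
o=bot.get_obs();c=cap('scene');W=cloud(c);T=o['tool_pos'];print(T)
m=(np.hypot(W[...,0]-T[0],W[...,1]-T[1])<50)&(W[...,2]>12)&(W[...,2]<130)
P=W[m]; print(len(P),[ (int(z),int(((P[:,2]>=z)&(P[:,2]<z+5)).sum())) for z in range(10,120,5)])
cv2.imwrite('pics/s4.png',c['frame'])
E
```

```text
time: 5.03
tool_pos: [559.9, -149.9, 0.2]
tcp_rot: [-3.141, 0.0, 0.51]
contact_force: [0.1, 0.3, 1.2]
grip_width: 0.6
[ 5.59851033e+02 -1.49907610e+02  2.05784340e-01]
1026 [(10, 0), (15, 0), (20, 0), (25, 7), (30, 19), (35, 28), (40, 41), (45, 35), (50, 32), (55, 39), (60, 35), (65, 28), (70, 24), (75, 11), (80, 1), (85, 0), (90, 0), (95, 27), (100, 56), (105, 73), (110, 122), (115, 272)]
```

View pics/s4.png

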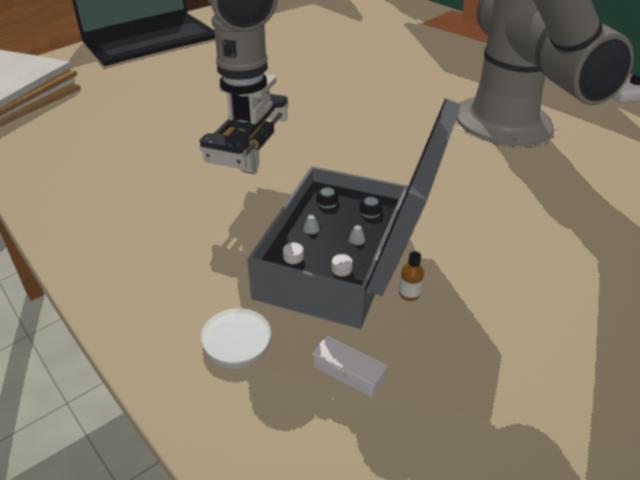

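The fingertip still hangs about 25 mm clear of the table with the TCP at z≈0. I'll keep descending to find contact.

```bash
python3 -m pendant '[{"linear":[0,0,-4],"twist":0},{"linear":[0,0,-8],"twist":0},{"linear":[0,0,-8],"twist":0}]';python3 -m pendant '[{"linear":[0,0,-4],"twist":0},{"linear":[0,0,-8],"twist":0},{"linear":[0,0,-8],"twist":0}]'
```

```text
time: 5.45
tool_pos: [559.7, -149.9, -8.1]
tcp_rot: [-3.141, 0.001, 0.51]
contact_force: [-0.7, 0.0, 0.3]
grip_width: 0.7
time: 5.82
tool_pos: [559.7, -149.9, -16.0]
tcp_rot: [-3.141, 0.0, 0.51]
contact_force: [0.1, -0.2, 0.4]
grip_width: 0.6
```

```bash
python3 -m pendant '[{"linear":[0,0,-3],"twist":0},{"linear":[0,0,-6],"twist":0},{"linear":[0,0,-6],"twist":0}]';python3 -m pendant '[{"linear":[0,0,-1.5],"twist":0},{"linear":[0,0,-3],"twist":0},{"linear":[0,0,-3],"twist":0}]'
```

```text
time: 6.2
tool_pos: [559.8, -149.9, -21.9]
tcp_rot: [-3.141, 0.0, 0.51]
contact_force: [0.8, -0.5, 0.9]
grip_width: 0.2
time: 6.58
tool_pos: [560.0, -150.0, -24.7]
tcp_rot: [-3.141, 0.0, 0.51]
contact_force: [-1.1, 0.5, -0.1]
grip_width: 0.7
```

```bash
python3 -m pendant '[{"linear":[0,0,-1.5],"twist":0},{"linear":[0,0,-3],"twist":0},{"linear":[0,0,-3],"twist":0}]'; python3 -m pendant '[{"linear":[0,0,-1],"twist":0},{"linear":[0,0,-2],"twist":0},{"linear":[0,0,-2],"twist":0}]'
```

```text
time: 6.95
tool_pos: [560.2, -150.1, -25.1]
tcp_rot: [3.141, -0.001, 0.51]
contact_force: [-6.8, 2.1, 19.8]
grip_width: 0.6
time: 7.32
tool_pos: [560.3, -150.1, -25.2]
tcp_rot: [3.14, -0.001, 0.51]
contact_force: [-11.1, 4.2, 34.9]
grip_width: 0.5
```

The real fingertip is 25 mm behind the reported TCP: table contact came at TCP z = -25. From here, tip z = TCP z + 25. Going back behind the lid.

```bash
python3 -m pendant '[{"linear":[0,0,60],"twist":0},{"linear":[0,0,120],"twist":0},{"linear":[0,0,180],"twist":0},{"linear":[0,0,240],"twist":0},{"linear":[0,0,300],"twist":0},{"linear":[0,0,335],"twist":0},{"linear":[-9,57,335],"twist":0},{"linear":[-18,114,335],"twist":0},{"linear":[-27,171,335],"twist":0},{"linear":[-36,228,335],"twist":0},{"linear":[-45,285,335],"twist":0},{"linear":[-53,340,335],"twist":0},{"linear":[-59,386,335],"twist":0},{"linear":[-59,386,335],"twist":0},{"linear":[-59,386,280],"twist":0},{"linear":[-59,386,235],"twist":0},{"linear":[-59,386,220],"twist":0},{"linear":[-59,386,220],"twist":0},{"linear":[-59,386,220],"twist":0}]'
```

```text
time: 9.7
tool_pos: [502.3, 236.1, 192.5]
tcp_rot: [3.141, -0.004, 0.509]
contact_force: [0.4, -0.4, -0.0]
grip_width: 0.2
```

```bash
python3 -m pendant '[{"linear":[7,-13,0],"twist":0},{"linear":[12.2,-21.8,0],"twist":0},{"linear":[17.1,-30.6,0],"twist":0},{"linear":[22,-39.3,0],"twist":0},{"linear":[26.8,-48,0],"twist":0},{"linear":[31.7,-56.7,0],"twist":0},{"linear":[34.2,-61.1,0],"twist":0},{"linear":[34.2,-61.1,0],"twist":0},{"linear":[34.2,-61.1,0],"twist":0}]'
cat >> h.py <<'E'
H=np.array([542.5,161.5,75]);f=np.array([.488,-.873,0]);y=np.array([-.873,-.488,0])
def lid(n='side',save=None):
    c=cap(n);W=cloud(c)
    if save: cv2.imwrite(save,c['frame'])
    q=W-H;a=q@f;s=q@y;z=q[...,2]
    # lid end strip (far/near side), away from gripper (|s|<80)
    m=(abs(s)>75)&(abs(s)<121)&(np.hypot(a,z)>60)&(np.hypot(a,z)<168)&(a<162)&(z>8)
    th=np.arctan2(z[m],a[m]); p=np.percentile(th,[2,20,50,80,98]) if m.sum() else None
    return m.sum(),p
E
python3 -c "
from h import *
print(lid('side')); print(lid('scene'))"
```

```text
time: 10.82
tool_pos: [535.1, 175.0, 190.3]
tcp_rot: [-3.142, 0.0, 0.51]
contact_force: [-0.2, 1.0, -0.7]
grip_width: 0.6
(np.int64(3648), array([1.43167715, 1.44989892, 1.51746235, 1.5662894 , 1.68016127]))
(np.int64(2618), array([1.43951434, 1.5010811 , 1.5906406 , 1.68907397, 1.83012498]))
```

θ≈1.44 by the inner rim, as predicted. I'll push past the balance, then hop.

```bash
python3 -m pendant '[{"linear":[3.4,-6.1,0],"twist":0},{"linear":[6.8,-12.2,0],"twist":0},{"linear":[9.8,-17.5,0],"twist":0},{"linear":[12.2,-21.8,0],"twist":0}]'
python3 -c "
from h import *
print(lid('side'))"
```

```text
time: 11.42
tool_pos: [547.7, 152.5, 190.4]
tcp_rot: [3.141, -0.0, 0.509]
contact_force: [-0.7, -0.3, -0.2]
grip_width: 0.5
(np.int64(3173), array([1.25434333, 1.27363994, 1.33967128, 1.39102999, 1.51672049]))
```

θ≈1.26 and falling. Hopping over now.

```bash
python3 -m pendant '[{"linear":[-10.7,19.2,35],"twist":0},{"linear":[7.3,-13.1,60],"twist":0},{"linear":[35.1,-62.9,60],"twist":0},{"linear":[58.6,-104.8,60],"twist":0},{"linear":[68.3,-122.2,55],"twist":0},{"linear":[68.3,-122.2,5],"twist":0},{"linear":[68.3,-122.2,-42],"twist":0},{"linear":[68.3,-122.2,-45],"twist":0}]'
python3 -c "
from h import *
print(lid('side'),lid('scene'))"
```

```text
time: 12.48
tool_pos: [613.0, 31.7, 141.9]
tcp_rot: [-3.137, 0.007, 0.51]
contact_force: [0.6, -1.0, 1.0]
grip_width: 0.2
(np.int64(1820), array([1.04023096, 1.0661998 , 1.13100214, 1.1894099 , 1.33193929])) (np.int64(4147), array([1.03162872, 1.13366904, 1.2094902 , 1.29960928, 1.42866942]))
```

The finger is in place and the lid is at about 1.04. Waiting for the catch.

```bash
python3 -m pendant '[{"linear":[0,0,0],"twist":0},{"linear":[0,0,0],"twist":0},{"linear":[0,0,0],"twist":0},{"linear":[0,0,0],"twist":0},{"linear":[0,0,0],"twist":0},{"linear":[0,0,0],"twist":0},{"linear":[0,0,0],"twist":0},{"linear":[0,0,0],"twist":0},{"linear":[0,0,0],"twist":0},{"linear":[0,0,0],"twist":0},{"linear":[0,0,0],"twist":0},{"linear":[0,0,0],"twist":0}]'
python3 -c "
from h import *
print(lid('side',save='pics/s5.png'),lid('scene'),bot.get_obs()['contact_force'])"
```

```text
time: 14.08
tool_pos: [615.8, 30.9, 145.5]
tcp_rot: [3.141, -0.0, 0.51]
contact_force: [0.4, -1.2, 0.9]
grip_width: 0.5
(np.int64(2048), array([0.69753628, 0.74281453, 0.81465838, 0.90442429, 1.07805471])) (np.int64(4430), array([0.70540851, 0.84149027, 0.89448489, 0.98928214, 1.11034888])) [ 0.69825251 -0.87266619 -0.03928573]
```

View pics/s5.png

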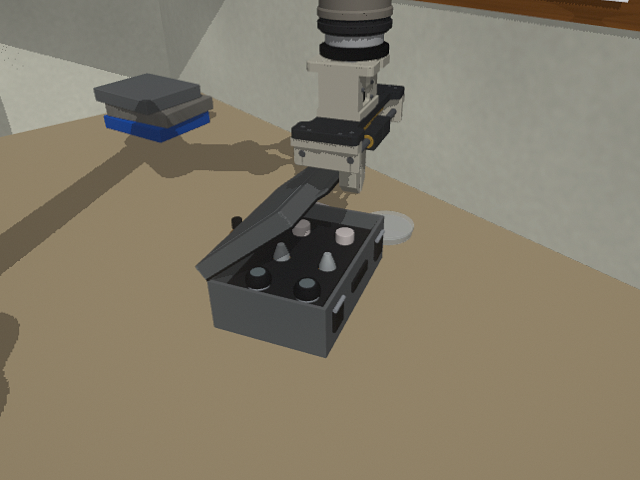

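The lid rests on the finger at θ≈0.69, its lip edge at about (335,185) in the side view. I'll hold briefly and then lower along the arc.

```bash
python3 -m pendant '[{"linear":[0,0,0],"twist":0},{"linear":[0,0,0],"twist":0},{"linear":[0,0,0],"twist":0},{"linear":[0,0,0],"twist":0},{"linear":[2.1,-3.8,-5.7],"twist":0},{"linear":[4.1,-7.4,-11.5],"twist":0},{"linear":[6.1,-10.9,-17.5],"twist":0},{"linear":[7.9,-14.1,-23.6],"twist":0},{"linear":[9.6,-17.1,-29.9],"twist":0},{"linear":[11.1,-19.9,-36.3],"twist":0},{"linear":[12.5,-22.4,-42.9],"twist":0},{"linear":[12.5,-22.4,-42.9],"twist":0},{"linear":[12.5,-22.4,-42.9],"twist":0},{"linear":[12.5,-22.4,-42.9],"twist":0}]'
cat >> h.py <<'E'
def top():
    # outer top plane from scene: s in (75,119), fit slope of z vs a, minus nothing (parallel to lid)
    c=cap('scene');W=cloud(c);q=W-H;a=q@f;s=q@y;z=q[...,2]
    r=[]
    for sg in (1,-1):
        m=(s*sg>70)&(s*sg<118)&(a>5)&(a<150)&(z>12)&(z<200)
        if m.sum()<200: r.append(None);continue
        A,Z=a[m],z[m]
        for k in range(5):
            p=np.polyfit(A,Z,1);e=Z-np.polyval(p,A);ok=abs(e)<max(2.5,2*np.median(abs(e)));A,Z=A[ok],Z[ok]
        r.append((round(float(np.arctan(p[0])),4),round(float(p[1]*np.cos(np.arctan(p[0]))),1),len(A)))
    return r
E
python3 -c "
from h import *
print(top(),lid('side'),bot.get_obs()['contact_force'])"
```

```text
time: 15.92
tool_pos: [628.5, 8.3, 102.7]
tcp_rot: [3.141, -0.001, 0.51]
contact_force: [3.5, -3.7, 1.2]
grip_width: 0.3
[(0.4147, 25.9, 1385), (0.4135, 25.2, 2476)] (np.int64(2703), array([0.42084136, 0.48779485, 0.57683475, 0.67702149, 0.82412098])) [ 4.18272341 -3.98126872  0.9558867 ]
```

```bash
python3 -m pendant '[{"linear":[1.4,-2.5,-7.3],"twist":0},{"linear":[2.5,-4.5,-14],"twist":0},{"linear":[3.3,-5.8,-19.1],"twist":0},{"linear":[4,-7.2,-24.3],"twist":0},{"linear":[4.6,-8.3,-29.5],"twist":0},{"linear":[4.6,-8.3,-29.5],"twist":0},{"linear":[4.6,-8.3,-29.5],"twist":0}]'
python3 -c "
from h import *
print(top(),bot.get_obs()['contact_force'])"
```

```text
time: 16.9
tool_pos: [633.4, -0.5, 72.6]
tcp_rot: [3.14, -0.001, 0.509]
contact_force: [5.8, -4.7, 1.3]
grip_width: 0.3
[(0.2348, 26.0, 1479), (0.2349, 25.4, 2616)] [ 4.58043216 -5.37037164  1.17663641]
```

```bash
python3 -m pendant '[{"linear":[0.6,-1.1,-6.1],"twist":0},{"linear":[1.1,-1.9,-11.4],"twist":0},{"linear":[1.5,-2.6,-16.7],"twist":0},{"linear":[1.8,-3.1,-22],"twist":0},{"linear":[2,-3.6,-27.4],"twist":0},{"linear":[2,-3.6,-27.4],"twist":0},{"linear":[2,-3.6,-27.4],"twist":0}]'
python3 -c "
from h import *
print(top(),bot.get_obs()['contact_force'])"
```

```text
time: 17.82
tool_pos: [635.6, -4.3, 45.2]
tcp_rot: [3.14, -0.001, 0.509]
contact_force: [5.7, -5.7, -0.2]
grip_width: 0.2
[(0.0748, 26.1, 1642), (0.0762, 25.6, 2902)] [ 4.5539442  -5.37334782 -0.12402276]
```

```bash
python3 -m pendant '[{"linear":[0.15,-0.26,-2.5],"twist":0},{"linear":[0.3,-0.5,-5],"twist":0},{"linear":[0.4,-0.7,-6.5],"twist":0},{"linear":[0.4,-0.7,-6.5],"twist":0}]'
python3 -c "
from h import *
print(top(),bot.get_obs()['contact_force'])"
```

```text
time: 18.38
tool_pos: [635.7, -4.6, 38.5]
tcp_rot: [3.141, -0.001, 0.509]
contact_force: [5.3, -4.7, -0.3]
grip_width: 0.4
[(0.038, 26.1, 1617), (0.0398, 25.6, 2857)] [ 4.73003913 -4.41310901 -1.0866138 ]
```

```bash
python3 -m pendant '[{"linear":[0.1,-0.2,0],"twist":0},{"linear":[0.2,-0.4,-0.3],"twist":0},{"linear":[0.2,-0.4,-0.3],"twist":0}]'
python3 -c "
from h import *
print(top(),bot.get_obs()['contact_force'])"
```

```text
time: 18.8
tool_pos: [635.7, -4.7, 38.2]
tcp_rot: [3.141, -0.001, 0.509]
contact_force: [5.7, -3.3, -0.7]
grip_width: 0.6
[(0.0374, 25.9, 1601), (0.0379, 25.6, 2862)] [ 4.84634969 -3.46248478 -1.35068164]
```

```bash
python3 -m pendant '[{"linear":[0.4,-0.2,0],"twist":0},{"linear":[0.8,-0.4,-0.4],"twist":0},{"linear":[0.8,-0.4,-0.8],"twist":0},{"linear":[0.8,-0.4,-0.8],"twist":0}]'
python3 -c "
from h import *
print(top(),bot.get_obs()['contact_force'])"
```

```text
time: 19.35
tool_pos: [635.7, -4.7, 37.7]
tcp_rot: [-3.141, 0.001, 0.51]
contact_force: [2.9, -1.7, -1.9]
grip_width: -0.1
[(0.0329, 26.1, 1608), (0.035, 25.6, 2831)] [ 0.7464728  -1.47639912 -1.0995936 ]
```

```bash
python3 -m pendant '[{"linear":[0,0,-0.6],"twist":0},{"linear":[0,0,-1.3],"twist":0},{"linear":[0,0,-2],"twist":0},{"linear":[0.1,-0.2,-3],"twist":0},{"linear":[0.1,-0.2,-4],"twist":0},{"linear":[0.1,-0.2,-4],"twist":0}]'
python3 -c "
from h import *
print(top(),bot.get_obs()['contact_force'])"
```

```text
time: 20.15
tool_pos: [636.2, -4.9, 34.0]
tcp_rot: [-3.141, 0.0, 0.51]
contact_force: [0.9, -0.5, 0.1]
grip_width: 0.1
[(0.0014, 26.0, 1578), (0.0026, 25.6, 2812)] [0.12020568 0.07544551 0.80060915]
```

The lid is shut (about 0.002 rad) and the force is near zero. Now I'll back off outward, rise, and check.

```bash
python3 -m pendant '[{"linear":[2,-3.5,0],"twist":0},{"linear":[7,-13,0],"twist":0},{"linear":[17,-30,0],"twist":0},{"linear":[34,-61,0],"twist":0},{"linear":[39,-70,40],"twist":0},{"linear":[39,-70,100],"twist":0},{"linear":[39,-70,150],"twist":0},{"linear":[39,-70,150],"twist":0},{"linear":[39,-70,150],"twist":0},{"linear":[39,-70,150],"twist":0}]'
python3 - <<'E'
from h import *
print(top(),bot.get_obs()['time']); c=cap('scene'); cv2.imwrite('pics/end.png',c['frame'])
W=cloud(c);W0=np.load('scene.npy')
for px in [(236,335),(350,365),(412,285)]: print(W[px[1],px[0]].round(0),W0[px[1],px[0]].round(0))
E
```

```text
time: 21.45
tool_pos: [674.6, -75.4, 182.0]
tcp_rot: [-3.139, 0.003, 0.509]
contact_force: [0.1, -0.1, -0.0]
grip_width: 0.5
[(0.0014, 25.9, 1581), (0.0027, 25.6, 2824)] 21.5
[786. 134.  18.] [787. 134.  18.]
[717. 271.  32.] [716. 269.  30.]
[561. 228.  33.] [563. 229.  35.]
```

View pics/end.png

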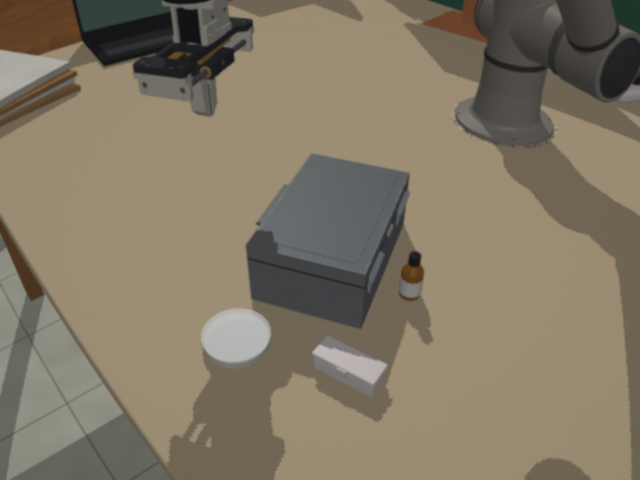

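The final view shows the lid shut at (335,215). The dish (236,335), mailer (350,365) and bottle (412,280) haven't moved, and the gripper is clear.

```bash
python3 -c "
from plant import bot
print(bot.close_job())"
```

```text
the job is handed in; nothing more can be done
None
```

The lid is shut and the job is handed in, at about 21.5 s of the 48 s allowed; no verdict was reported.

**What I did:** With the fingers shut, I pushed the lid forward from behind to about 1.26 rad and lifted off so it fell by itself. I hopped over the lip and caught its lower front edge on the finger at about 0.69 rad. I then lowered it along its arc, measuring its angle at each stop, and backed off once it was shut.

**Last checks:**
- **Lid:** measured at 0.001–0.003 rad, the same before and after the finger left it.
- **Things beside the case:** the dish, mailer and bottle measured within about 3 mm of their start points.
- **Robot:** clear of everything, with the force reading about zero.

**Disagreed or not checked:**
- **Fingertip position:** the real fingertips are 25 mm short of the reported TCP. The cameras and a table touch (up to about 37 N on the fingers) both showed this, and I corrected for it.
- **Optics:** I couldn't see them under the shut lid. The fingers never entered the case.
- **Contact near shut:** the horizontal push on the lip was 5–8 N from about 0.41 rad down to 0.04 rad, then eased to about 2–3 N. The force on each half of the lid can't be measured separately, so I can't confirm the grip limit directly.
- **Speed:** the lid's speed was judged only from still pictures at stops. The last slip, from about 0.034 rad to shut, was not timed.

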